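Set the outer ring of a double knob on the tube heater

TASK

Of the two instruments on the bench, the tube heater has a double knob: a small metal knob standing on top of a wide black ring. Turn only the wide outer ring clockwise until its white pointer line points at the long thick mark on the heater's top, and leave the small inner knob and the stirrer's knob set as they are.

Things in the scene. Friction and masses are not known exactly. Their poses are not given: they have to be found in the camera images.
- outer_ring (a joint): Angle (rad) of the heater knob's wide outer ring: 0 when its white pointer line points exactly at the long mark, negative while it still has to be turned clockwise seen from above, positive once past it. Starts between -1.2 and -0.6. Vertical axis, 0.10 N m of friction, stays where it is left, stops at -2.1 and 2.1.
- ring_center (a point): Centre of the outer ring, on the vertical axis, half-way up; x axis along its white pointer line, z up. Ring: black, round, ribbed, 54 mm across, 28 mm tall; flat panel of the heater 16 mm below this point, free for 60 mm to both sides of the line to the long mark. Inner knob, metal, 25 mm across, stands on the ring: from 14 to 33 mm above this point. Fixed white and grey case, 200x124x50 mm.
- long_mark (a point): Middle of the long thick black mark (21 x 4.5 mm) on the heater's top panel, 42 mm from the knob's axis, on its side towards the robot. The shorter, thinner marks every 20 degrees are only a scale. On the other side of the knob, from 74 mm off the axis, lies the low aluminium block with wells (11 mm above the panel).
- inner_pointer (a point): Outer end of the black pointer line on top of the small inner knob, 12 mm from the common axis. The inner knob turns very easily (0.012 N m) and independently of the ring; it must stay as it is (turned by less than 12 degrees).
- stirrer_pointer (a point): Outer end of the white pointer line on the stirrer's knob, 18 mm from that knob's axis; must stay as it is (within 12 degrees). The stirrer is the other instrument: same kind of case, but a round white plate and one plain black knob, 40 mm across, 22 mm tall. Either instrument may stand on the left.
Mind the look-alikes: they are no part of the job. What is shaped like the part that bears outer_ring but yellow is not meant.

How it is judged (in metres and radians):
At the end, for the whole second after the job is handed in: The outer ring is at rest with its white pointer line within 10 degrees of the long mark; the inner knob is still within 12 degrees of where it stood and the stirrer's knob within 12 degrees of where it stood (value of joint outer_ring between -0.18 and 0.18 rad and velocity of joint outer_ring between -0.05 and 0.05 rad/s and distance of inner_pointer from where it was at the start of the episode below 0.0025 m and distance of stirrer_pointer from where it was at the start of the episode below 0.004 m); the robot touches nothing.
It fails at once if the small inner knob was turned by more than 12 degrees (distance of inner_pointer from where it was at the start of the episode above 0.0025 m).
It fails at once if the stirrer's knob was turned by more than 12 degrees (distance of stirrer_pointer from where it was at the start of the episode above 0.004 m).
It also fails if it takes over 38 s, if anything falls off the work surface, if the arm or the gripper's body presses on something with over 40 N, if the wrist force passes 120 N, or if a joint passes its speed limit or range.

ROBOT

A 6-joint arm with a two-finger parallel gripper is mounted at the origin on a cart in front of the work surface, level with it; the furniture and walls round the work are solid. World frame = base frame: x ahead of the robot, y to its left, z up, the work surface at z = 0. Lengths are in m, angles in degrees, forces in N, time in s.
With the tool pointing down it reaches from about 0.4 to 0.825 m from the base axis. Payload 7 kg.
Tool frame: the origin (TCP) lies at the very end of the fingers, on their centre line; the grasp point (between the pads) lies 19 mm behind it (ctrl.tcp_to_grasp is the distance from the TCP to the grasp point, in m); z points along the fingers, x is the direction in which the jaws open and shut, and the axes are right-handed (so a half turn about z gives the same grasp; the last joint's range is limited). The gripper opens to 88 mm and grips with 3 to 60 N. Pads are 19 mm wide; open, the fingers measure 130 mm over their backs; the gripper's body (78 mm by 193 mm) begins 47 mm behind the grasp point.
Start: joints at [85.147, 20.546, 0.682, 0, -70.136, -16.507], TCP at [0.246, 0.629, 0.197] pointing down, gripper open.
Joint ranges: [-176.03, 176.03], [-82.01, 121.73], [-58.28, 71.71], [-173.87, 95.51], [-174.79, -0.11], [-173.66, 173.66]. Speed limits (degrees/s): [136.94, 136.94, 172.46, 180, 180, 180].

INTERFACE

Orientations are given as [roll, pitch, yaw] about the fixed x, y, z axes, in that order (R = Rz(yaw) Ry(pitch) Rx(roll)).
In Python, from plant import sensors, vision, ticket, ctrl gives the robot as it stands. The module is installed in compiled form; this text tells all that it offers.
- The arm moves only by the tool drive_tool, never from a script. Its argument "moves" is a list of rows, each a list of 6 numbers: the shift along the tool's x, y, z in units of 0.15 m (1.0 is 0.15 m), then the turn, a rotation vector about the tool's x, y, z in units of 60 degrees (1.0 is 60 degrees). In form: [[dx, dy, dz, rx, ry, rz], ...]. A call has 1 to 8 rows; each row is the pose to reach, as a shift and turn from the pose measured when the call began, along the tool's axes at that moment; what a row does not reach only later rows make up. A row lasts 1/10 s, in which the tool goes at most 50 mm and 8.59 degrees, less where a joint would pass 70% of its speed; a pose out of reach is approached as far as the arm can. A call with a number of a shift or a turn outside -1 to 1 is refused whole. A call with a gripper value outside its range is refused whole. "fingers" is the opening, from -1 (shut) to 1 (fully open), set as the call begins (left out, the last holds). The fingers move at their own pace and stop on an object; the grip force is fixed at half the most. Time passes only in rows, so rows that repeat a pose let the fingers close. It gives the time, the measured TCP pose, the force and the opening at its end, in the units of the state.
- sensors.get_obs(): the state, without advancing time (a new reading comes with each control period).
- vision.snapshot(name): name is "scene" or "top" or "wrist"; returns a dict with "pixels" (400x640x3 uint8, red, green, blue), "fx", "fy", "cx", "cy" (pixels), "R" (3x3) and "t" (3): a world point X has camera coordinates R X + t. Camera axes: x right, y down, z forward; pixel columns grow to the right and rows downward; lengths in m; the calibration is good to about 2 mm. A picture is of the moment at which its call begins. There is no depth.
- ticket.close_job(): hands the job in, once; it reports no verdict.
The state is a dict: "clock": time; "joint_pos": joint angles; "qvel": joint speeds; "tau": joint torques, N m; "tool_pos": TCP position; "orientation": TCP orientation; "force": force on the tool from outside, world axes, zero at the start; "moment": the same for the moment, N m; "opening": finger opening in m.
Only numpy, scipy, OpenCV 4.12 (cv2) and the standard library are available. Lean on these libraries where they do the work, as an engineer would, in place of code of your own. Each camera call takes 0.05 s, during which the arm holds its last target.

## Working session

There is one attempt and no reset: what is moved stays moved. The work goes in short steps, Python scripts to look and compute and a tool call to move; the robot and the scene stay as the last step left them, time stands still between calls to the robot, and variables do not carry over. Pictures are saved under pics/ and viewed, and the job is handed in when it is done.

Besides the shell and the picture viewer there is one more tool, called after ">>>" in YAML: its name, and indented under it one key for each argument. drive_tool: Moves the arm, as the interface text tells. Shifts and turns lie within -1 to 1; 1 stands for 0.15 m of shift or 60 degrees of turn. Its arguments: {"type":"object","properties":{"moves":{"type":"array"},"fingers":{"type":"number"}},"required":["moves"]}

```bash
mkdir -p pics
cat > h.py <<'E'
import numpy as np, cv2, pickle
from plant import sensors, vision, ticket, ctrl
def snap(n,tag):
    d=vision.snapshot(n); pickle.dump(d,open(f'pics/{tag}.pkl','wb'))
    cv2.imwrite(f'pics/{tag}.png',d['pixels'][:,:,::-1]); return d
def load(tag): return pickle.load(open(f'pics/{tag}.pkl','rb'))
def plane(d,u,v,z):
    R=np.array(d['R']);t=np.array(d['t']);C=-R.T@t
    r=R.T@np.array([(u-d['cx'])/d['fx'],(v-d['cy'])/d['fy'],1]); return C+r*(z-C[2])/r[2]
def proj(d,X):
    c=np.array(d['R'])@np.array(X)+np.array(d['t']); return d['fx']*c[0]/c[2]+d['cx'],d['fy']*c[1]/c[2]+d['cy']
E
python3 - <<'E'
from h import *
snap('top','top0');snap('scene','scene0');snap('wrist','wrist0')
for k,v in sensors.get_obs().items(): print(k,np.round(v,4))
E
```

```text
clock 0.15
joint_pos [ 8.51470e+01  2.05826e+01  6.44900e-01 -1.38000e-02 -7.01386e+01
 -1.65044e+01]
qvel [ 0.0317 -0.167   0.0051  0.0543 -0.0292 -0.0492]
tau [-7.00000e-04 -5.83276e+01  2.93289e+01  7.00120e+00  8.80000e-03
 -1.00000e-04]
tool_pos [0.2457 0.6282 0.1958]
orientation [-1.799908e+02 -7.690000e-02 -1.113621e+02]
force [-0.2855 -0.182  -0.7563]
moment [ 0.0249 -0.0223 -0.0167]
opening 0.0877
```

View pics/top0.png

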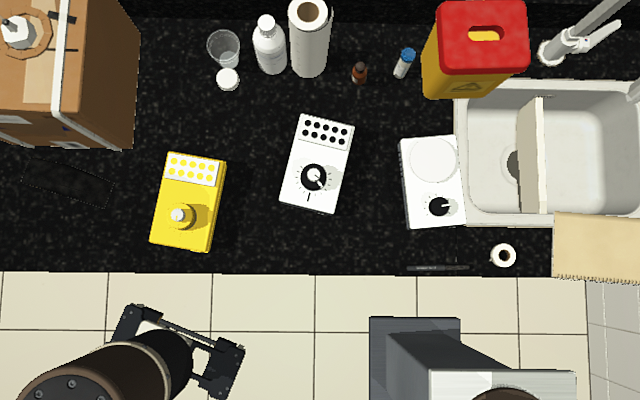

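View pics/scene0.png

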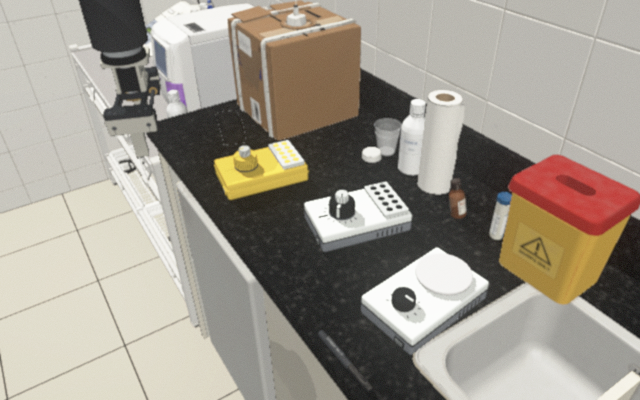

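View pics/wrist0.png

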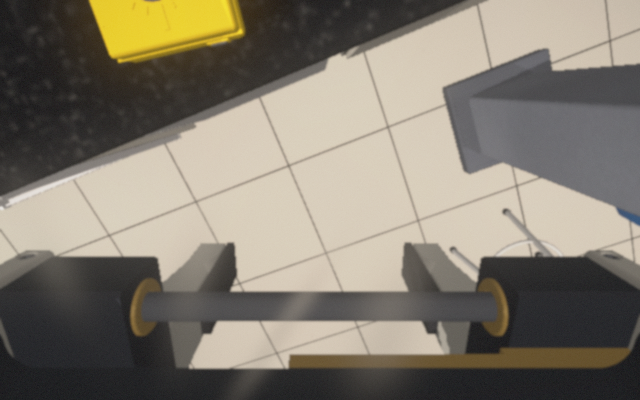

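The top view shows three instruments:
- Yellow look-alike: knob at about (180,215). Excluded by its colour.
- White heater with wells: double knob at about (314,176). It fits the description: white/grey case, well block, small metal knob on a black ring.
- Stirrer with a round plate: plain knob at (438,207).

I'll confirm the heater in an enlarged crop.

Run:
```python
from h import *
d=load('top0');im=d['pixels'][:,:,::-1]
cv2.imwrite('pics/crop0.png',cv2.resize(im[140:220,270:360],None,fx=7,fy=7,interpolation=cv2.INTER_CUBIC))
C=-np.array(d['R']).T@np.array(d['t']);print(C)
for p in [(314,176),(308,197)]: print(plane(d,*p,.07),plane(d,*p,.05))
```

```text
[0.38138206 0.43806121 1.07893285]
[0.5605761  0.42044702 0.07      ] [0.56412825 0.42009785 0.05      ]
[0.51582357 0.43242998 0.07      ] [0.51848859 0.43231835 0.05      ]
```

View pics/crop0.png

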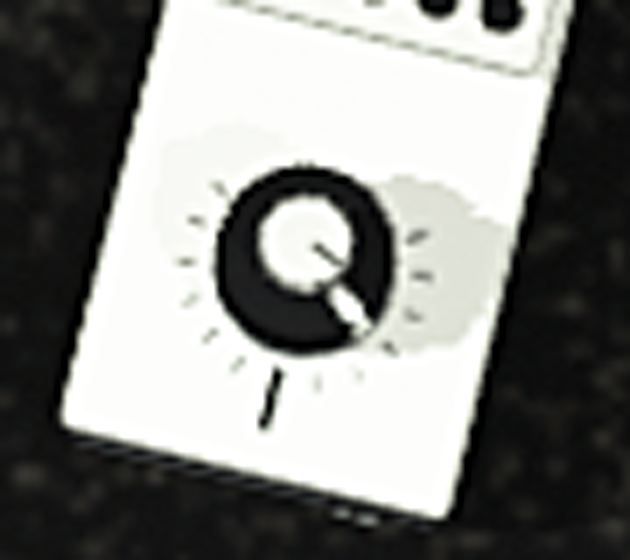

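The crop confirms the target. The ring is centred at about (313.6,177), its white pointer points down-right, and the long mark is at about (309,197). Next I'll measure it and plan the approach.

```bash
cat >> h.py <<'E'
from scipy.spatial.transform import Rotation as Ro
def delta(pos,rpy,o=None):
    o=o or sensors.get_obs(); R0=Ro.from_euler('xyz',o['orientation'],degrees=True)
    s=R0.inv().apply(np.array(pos)-o['tool_pos'])/.15
    r=(R0.inv()*Ro.from_euler('xyz',rpy,degrees=True)).as_rotvec(degrees=True)/60
    return np.round(np.r_[s,r],3)
E
python3 - <<'E'
from h import *
d=load('top0')
f=lambda u,v,z:plane(d,270+(u+.5)/7-.5,140+(v+.5)/7-.5,z)
c=f(305,260,.078);p=f(362,325,.08);m1=f(279,370,.05);m2=f(264,428,.05);m=(m1+m2)/2
print(c,p,m,np.linalg.norm((m-c)[:2]))
a=lambda v:np.degrees(np.arctan2(v[1],v[0]))
print('pointer',a(p-c),'mark',a(m-c),'markdir',a(m2-m1))
print(delta([.565,.42,.2],[180,0,-159]))
E
```

```text
[0.55761432 0.42235575 0.078     ] [0.53799132 0.40520129 0.08      ] [0.51943226 0.4315672  0.05      ] 0.03927748076988339
pointer -138.83997566706034 mark 166.43654077640622 markdir 166.44015480087333
[ 5.170e-01 -2.488e+00 -2.700e-02 -1.000e-03 -1.000e-03  7.940e-01]
```

>>> drive_tool:
  moves:
    - [0.09,-0.42,0,0,0,0]
    - [0.17,-0.83,0,0,0,0]
    - [0.17,-0.83,0,0,0,0]
    - [0.17,-0.83,0,0,0,0]
  fingers: 1

```text
clock: 0.55
tool_pos: [0.355, 0.5568, 0.1957]
orientation: [-180.0, -0.1, -111.6]
force: [0.4, -0.1, -0.2]
opening: 0.0875
```

>>> drive_tool:
  moves:
    - [0.09,-0.42,0,0,0,0]
    - [0.17,-0.83,0,0,0,0]
    - [0.17,-0.83,0,0,0,0]
    - [0.17,-0.83,0,0,0,0]

```text
clock: 0.95
tool_pos: [0.4639, 0.4852, 0.1952]
orientation: [-180.0, -0.2, -111.8]
force: [0.1, 0.6, -0.4]
opening: 0.0879
```

Run:
```python
from h import *
o=sensors.get_obs();print(o['clock'],o['tool_pos'],o['orientation'],o['force'],o['joint_pos'])
snap('wrist','w1')
print(delta([.52,.44,.2],[180,0,-159]))
```

```text
0.95 [0.46389254 0.48519001 0.19524847] [-179.964345     -0.18253346 -111.76183373] [ 0.12338804  0.58519524 -0.37696627] [ 6.29210192e+01  2.03466848e+01  1.89946453e-01  5.57729657e-02
 -7.00217143e+01  5.29806657e+00]
[ 0.145 -0.47  -0.031 -0.001 -0.003  0.788]
```

View pics/w1.png

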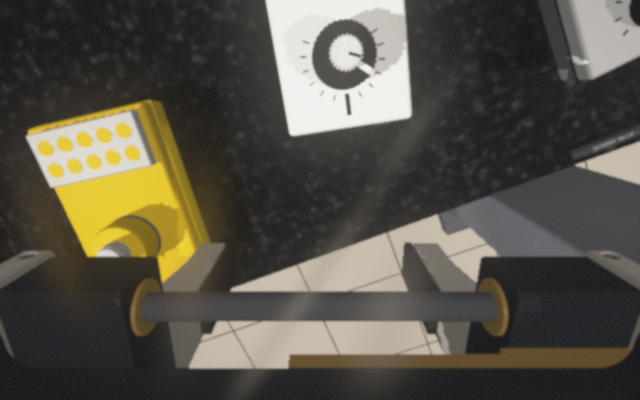

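```bash
cat >> h.py <<'E'
def ringmeas(d,gx,gy,tag,fac=6,r=45):
    im=d['pixels'][:,:,::-1]; x0,y0=max(int(gx-r),0),max(int(gy-r),0)
    cr=im[y0:int(gy+r),x0:int(gx+r)]
    big=cv2.resize(cr,None,fx=fac,fy=fac,interpolation=cv2.INTER_CUBIC); cv2.imwrite(f'pics/{tag}.png',big)
    g=cv2.cvtColor(big,cv2.COLOR_BGR2GRAY); m=(g<100).astype(np.uint8)*255
    cs,_=cv2.findContours(m,cv2.RETR_EXTERNAL,cv2.CHAIN_APPROX_NONE)
    out=[]
    for c in sorted(cs,key=cv2.contourArea)[-4:]:
        (cx,cy),(w,h),an=cv2.fitEllipse(cv2.convexHull(c)); out.append(((cx+.5)/fac-.5+x0,(cy+.5)/fac-.5+y0,w/fac,h/fac,cv2.contourArea(c)))
    return x0,y0,out
E
python3 - <<'E'
from h import *
d=load('w1');x0,y0,o=ringmeas(d,345,60,'w1c');print(x0,y0,np.round(o,1))
print('cam',-np.array(d['R']).T@d['t'])
for e in o: print(plane(d,e[0],e[1],.076),plane(d,e[0],e[1],.05))
d=load('top0');x0,y0,o=ringmeas(d,314,177,'t0c',r=24)
for e in o: print(np.round(e,1),plane(d,e[0],e[1],.076),plane(d,e[0],e[1],.05))
E
```

```text
300 15 [[3.4730e+02 1.0020e+02 1.9000e+00 1.1700e+01 4.0850e+02]
 [3.4410e+02 5.4100e+01 6.2200e+01 6.8700e+01 7.3627e+04]]
cam [0.54141386 0.45555631 0.38380548]
[0.52329139 0.43445475 0.076     ] [0.5217606  0.43267232 0.05      ]
[0.55948148 0.42398761 0.076     ] [0.56100763 0.42132103 0.05      ]
[315.1 175.    0.4   0.6   6. ] [0.56166683 0.41822518 0.076     ] [0.56634053 0.41771095 0.05      ]
[337.2 200.2   0.6   1.   10.5] [0.50935524 0.37157185 0.076     ] [0.51267281 0.36984818 0.05      ]
[308.1 196.9   1.6  10.4 287.5] [0.51524372 0.43225247 0.076     ] [0.51871395 0.43210188 0.05      ]
[  313.1   176.8    26.1    27.1 13196. ] [0.55785091 0.42230914 0.076     ] [0.56242568 0.42190079 0.05      ]
```

View pics/w1c.png

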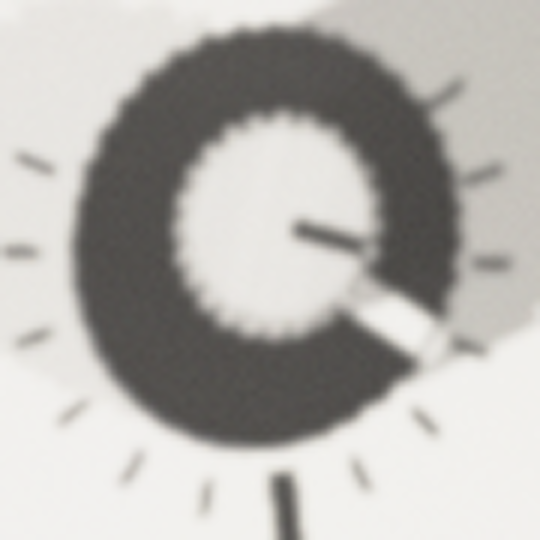

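Both views agree on the ring centre to within 2 mm, at about (0.560, 0.423). In the wrist crop the pointer is lower right and the mark straight down.

Run:
```python
from h import *
print(delta([.5597,.423,.15],[180,0,-92]))
```

```text
[ 0.151 -0.757  0.302  0.    -0.003 -0.329]
```

>>> drive_tool:
  moves:
    - [0.08,-0.38,0.1,0,0,-0.14]
    - [0.151,-0.757,0.2,0,0,-0.28]
    - [0.151,-0.757,0.3,0,-0.003,-0.33]
    - [0.151,-0.757,0.3,0,-0.003,-0.33]
    - [0.151,-0.757,0.3,0,-0.003,-0.33]
  fingers: 1

```text
clock: 1.5
tool_pos: [0.5591, 0.4233, 0.1496]
orientation: [179.9, -0.1, -92.0]
force: [0.1, 0.1, 0.1]
opening: 0.0877
```

Run:
```python
from h import *
o=sensors.get_obs();print(o['clock'],o['tool_pos'],o['orientation'],o['force'],o['joint_pos'])
snap('wrist','w2');snap('scene','s2')
print(delta([.5597,.423,.057],[180,0,-92]))
```

```text
1.5 [0.55908256 0.42333052 0.149571  ] [ 1.79936648e+02 -5.16977028e-02 -9.19670808e+01] [0.0528618  0.09592715 0.12144214] [ 5.29919704e+01  2.46884582e+01  8.02015829e-01 -2.42499354e-02
 -6.61922611e+01  3.50507244e+01]
[ 0.01  -0.005  0.628 -0.     0.001  0.002]
```

View pics/w2.png

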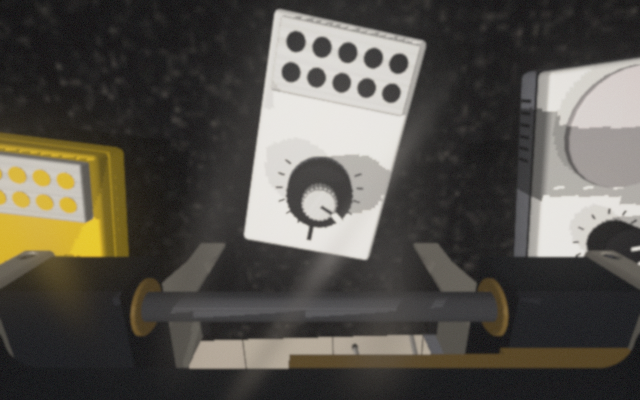

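View pics/s2.png

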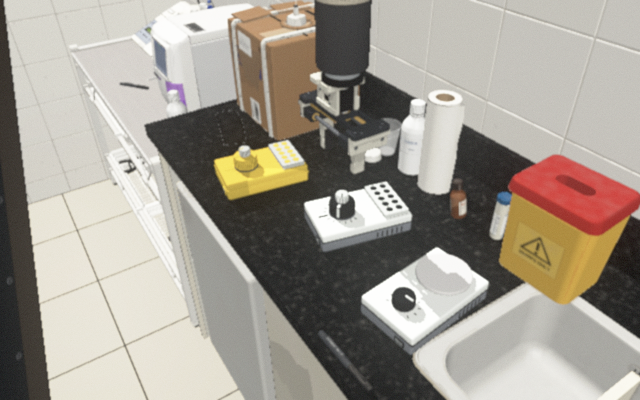

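Run:
```python
from h import *
for t in ['w2','s2','top0']:
    d=load(t)
    print(t,[np.round(proj(d,p)) for p in ([.5591,.4233,.1496],[.56,.423,.08],[.56,.423,.099])],'cam',-np.array(d['R']).T@d['t'])
for t,g in [('w2',(320,190)),('s2',(342,208))]:
    d=load(t)
    x0,y0,o=ringmeas(d,*g,t+'c',r=40)
    for e in o: print(np.round(e,1),plane(d,e[0],e[1],.07))
```

```text
w2 [array([321., 232.]), array([320., 196.]), array([320., 204.])] cam [0.64267113 0.42173477 0.33799078]
s2 [array([342., 172.]), array([342., 200.]), array([342., 192.])] cam [ 0.0681979  -0.27598279  0.72368825]
top0 [array([313., 170.]), array([313., 175.]), array([313., 174.])] cam [0.38138206 0.43806121 1.07893285]
[326.8 210.3   1.   10.3 185.5] [0.54405068 0.41794309 0.07      ]
[3.19000e+02 1.92400e+02 6.50000e+01 7.11000e+01 8.52425e+04] [0.56022812 0.4240757  0.07      ]
[372.9 187.8   1.8   4.1 192.5] [0.64702143 0.43146484 0.07      ]
[ 433.8  234.9   13.   190.1 8161.5] [0.64874621 0.24355078 0.07      ]
[ 346.6  208.6   15.9   24.6 8207. ] [0.55812581 0.40378439 0.07      ]
[3.3610e+02 1.9200e+02 7.3200e+01 1.2800e+02 8.2353e+04] [0.57268107 0.46315824 0.07      ]
```

The projections and the jaw midpoint line up with the ring at u=320, so I'll descend.

>>> drive_tool:
  moves:
    - [0,0,0.16,0,0,0]
    - [0,0,0.3,0,0,0]
    - [0,0,0.42,0,0,0]
    - [0,0,0.52,0,0,0]
    - [0,0,0.6,0,0,0]
    - [0,0,0.61,0,0,0]
  fingers: 1

```text
clock: 2.2
tool_pos: [0.5581, 0.4246, 0.0584]
orientation: [180.0, -0.0, -91.8]
force: [-0.4, 0.1, -0.6]
opening: 0.0875
```

Run:
```python
from h import *
o=sensors.get_obs();print(o['clock'],o['tool_pos'],o['orientation'],o['force'])
snap('wrist','w3')
```

```text
2.2 [0.55809442 0.42462672 0.05835052] [ 1.79959875e+02 -1.28522007e-02 -9.18426563e+01] [-0.35485643  0.10910897 -0.64916467]
```

View pics/w3.png

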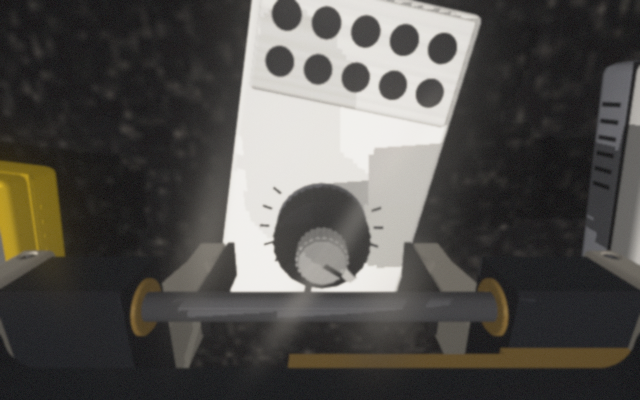

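The wrist view shows the ring centred between the open fingers at u≈322, with clearance on both sides. A small correction, then close.

>>> drive_tool:
  moves:
    - [0.009,-0.011,0.01,0,0,0]
    - [0.009,-0.011,0.01,0,0,0]
    - [0.009,-0.011,0.01,0,0,0]
    - [0.009,-0.011,0.01,0,0,0]
    - [0.009,-0.011,0.01,0,0,0]
    - [0.009,-0.011,0.01,0,0,0]
  fingers: -1

```text
clock: 2.85
tool_pos: [0.5603, 0.4233, 0.0577]
orientation: [-180.0, 0.0, -91.9]
force: [0.5, 0.5, 0.2]
opening: 0.0451
```

Run:
```python
from h import *
snap('wrist','w4');d=snap('scene','s4')
cv2.imwrite('pics/s4c.png',cv2.resize(d['pixels'][120:280,270:430,::-1],None,fx=4,fy=4,interpolation=cv2.INTER_CUBIC))
o=sensors.get_obs();print(o['clock'],o['tool_pos'],o['force'],o['moment'],o['opening'])
```

```text
2.95 [0.56023641 0.42337445 0.05766189] [0.01760169 0.14310743 0.35788538] [0.00044067 0.00539318 0.00078051] 0.03696260988546456
```

View pics/w4.png

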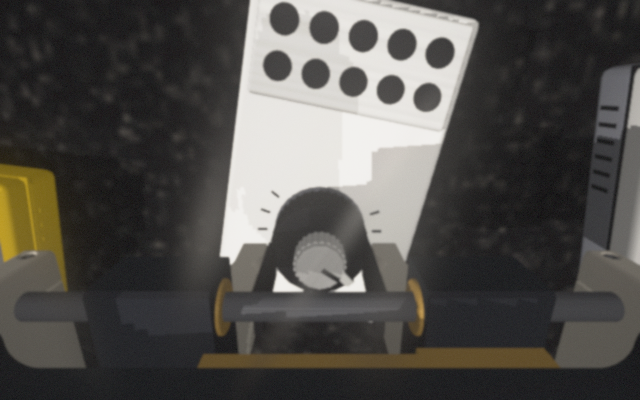

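View pics/s4c.png

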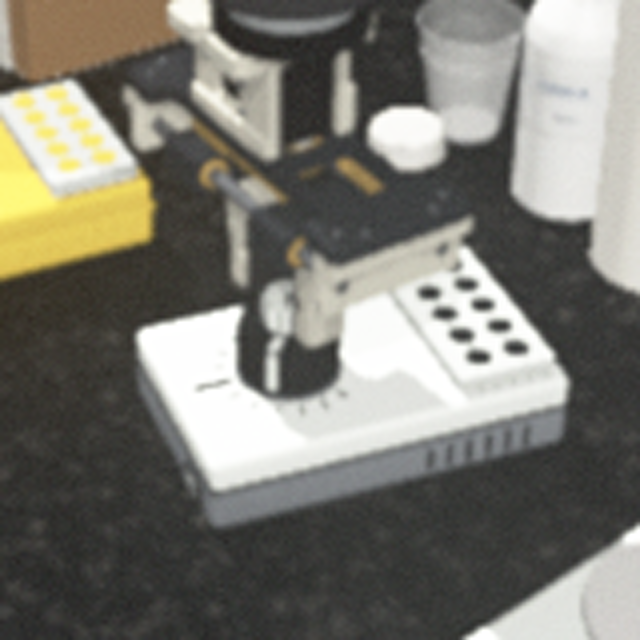

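The opening reads 37 mm, below the ring's 54 mm, but the picture shows the pads still about 54 mm apart. One more look before going on.

Run:
```python
from h import *
snap('wrist','w5')
o=sensors.get_obs();print(o['clock'],o['tool_pos'],o['force'],o['moment'],o['opening'])
d=load('w5')['pixels'][200:380,180:460,::-1]; e=load('w4')['pixels'][200:380,180:460,::-1]
cv2.imwrite('pics/w5c.png',np.vstack([cv2.resize(q,None,fx=1.6,fy=1.6) for q in (e,d)]))
```

```text
3.0 [0.56021311 0.42333968 0.0575887 ] [-1.06019704 -0.34814998 -0.04089083] [-0.11024281 -0.00982062  0.03559826] 0.033219277560479786
```

View pics/w5c.png

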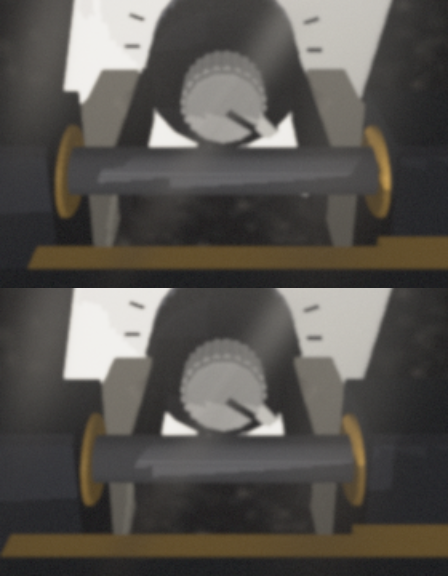

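Run:
```python
from h import *
d=load('s4')
def pc(X):
    u,v=proj(d,X); return np.round([(u-270)*4,(v-120)*4])
R=Ro.from_euler('xyz',[180,0,-91.9],degrees=True)
T=np.array([.5602,.4233,.0577])
for x in (.0205,.027,.044,-.0205,-.027):
    for z in (0,-.02): print('finger',x,z,pc(T+R.apply([x,0,z])))
c=np.array([.56,.423,0])
for z in (.052,.08,.099): print('ring',z,pc(c+[0,0,z]),[pc(c+[.027*np.cos(a),.027*np.sin(a),z]) for a in np.arange(4)*np.pi/2])
d=load('w5')
for x in (.0185,-.0185,.027,-.027):
    print('w5 finger tip',x,[np.round(proj(d,T+R.apply([x,y,0]))) for y in(-.0095,.0095)])
d=load('w3');T=np.array([.5581,.4246,.0584])
for x in (.044,-.044):
    print('w3 finger tip',x,[np.round(proj(d,T+R.apply([x,y,0]))) for y in(-.0095,.0095)])
cv2.imwrite('pics/s4cc.png',cv2.resize(load('s4')['pixels'][180:230,310:370,::-1],None,fx=12,fy=12,interpolation=cv2.INTER_CUBIC))
```

```text
finger 0.0205 0 [309. 373.]
finger 0.0205 -0.02 [310. 342.]
finger 0.027 0 [316. 380.]
finger 0.027 -0.02 [317. 349.]
finger 0.044 0 [335. 398.]
finger 0.044 -0.02 [336. 367.]
finger -0.0205 0 [267. 332.]
finger -0.0205 -0.02 [267. 302.]
finger -0.027 0 [260. 326.]
finger -0.027 -0.02 [260. 296.]
ring 0.052 [288. 361.] [array([330., 344.]), array([259., 335.]), array([245., 379.]), array([318., 388.])]
ring 0.08 [288. 319.] [array([331., 301.]), array([259., 293.]), array([245., 337.]), array([319., 345.])]
ring 0.099 [288. 289.] [array([331., 272.]), array([259., 264.]), array([244., 307.]), array([319., 315.])]
w5 finger tip 0.0185 [array([351., 218.]), array([350., 247.])]
w5 finger tip -0.0185 [array([290., 218.]), array([291., 247.])]
w5 finger tip 0.027 [array([365., 218.]), array([364., 247.])]
w5 finger tip -0.027 [array([276., 218.]), array([277., 247.])]
w3 finger tip 0.044 [array([393., 218.]), array([391., 247.])]
w3 finger tip -0.044 [array([248., 218.]), array([250., 246.])]
```

View pics/s4cc.png

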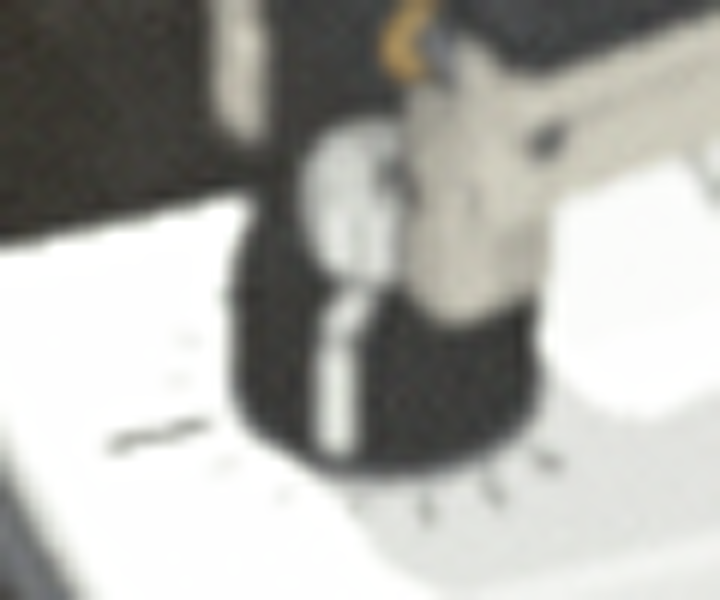

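Run:
```python
from h import *
d=load('s2');R=Ro.from_euler('xyz',[180,0,-92],degrees=True);T=np.array([.5591,.4233,.1496])
im=cv2.resize(d['pixels'][95:195,300:400,::-1],None,fx=6,fy=6,interpolation=cv2.INTER_CUBIC)
for x in (.044,-.044,.06,-.06):
  for z,c in ((0,(0,0,255)),(-.019,(0,255,0))):
    u,v=proj(d,T+R.apply([x,0,z])); cv2.circle(im,(int((u-300+.5)*6),int((v-95+.5)*6)),4,c,-1)
cv2.imwrite('pics/s2cc.png',im)
```

```text
(no output)
```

View pics/s2cc.png

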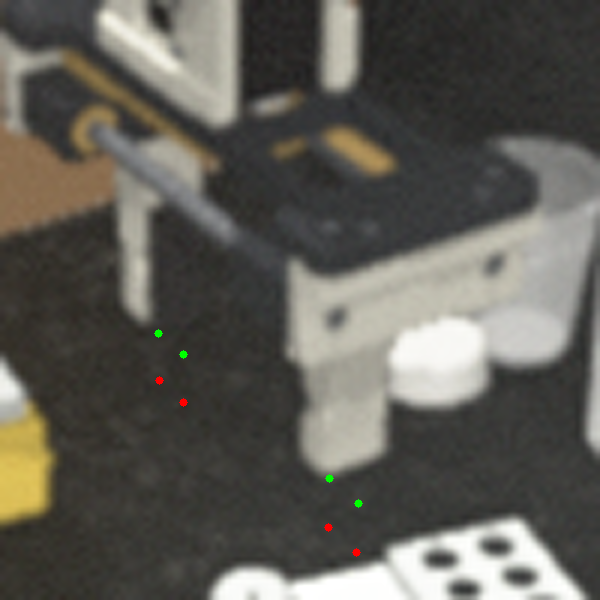

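Run:
```python
from h import *
R=Ro.from_euler('xyz',[180,0,-91.9],degrees=True)
d=load('w3');T=np.array([.5581,.4246,.0584])
for z in (0,-.019,-.023):
  for x in (.044,-.044):
    print('w3',z,x,[np.round(proj(d,T+R.apply([x,y,z]))) for y in(-.0095,.0095)])
im=d['pixels'][200:380,160:480,::-1]; cv2.imwrite('pics/w3c.png',cv2.resize(im,None,fx=2.5,fy=2.5,interpolation=cv2.INTER_CUBIC))
```

```text
w3 0 0.044 [array([393., 218.]), array([391., 247.])]
w3 0 -0.044 [array([248., 218.]), array([250., 246.])]
w3 -0.019 0.044 [array([401., 231.]), array([398., 262.])]
w3 -0.019 -0.044 [array([241., 231.]), array([243., 261.])]
w3 -0.023 0.044 [array([403., 234.]), array([400., 265.])]
w3 -0.023 -0.044 [array([239., 234.]), array([242., 265.])]
```

View pics/w3c.png

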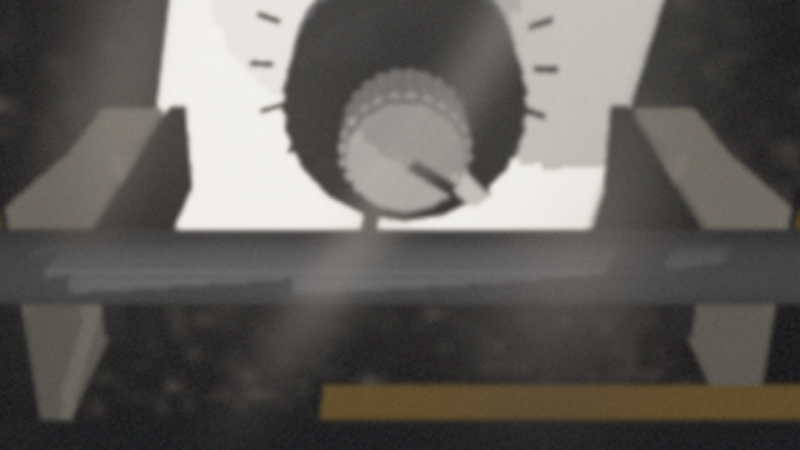

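The pictures and the missing contact both say the finger tips really sit about 25–30 mm above the reported TCP. The pads are therefore passing over the ring at inner-knob height. I'll stop and reopen before they reach the inner knob (25 mm).

>>> drive_tool:
  moves:
    - [0,0,0,0,0,0]
    - [0,0,0,0,0,0]
    - [0,0,0,0,0,0]
    - [0,0,0,0,0,0]
    - [0,0,0,0,0,0]
    - [0,0,0,0,0,0]
    - [0,0,0,0,0,0]
  fingers: 1

```text
clock: 3.7
tool_pos: [0.5602, 0.4234, 0.0576]
orientation: [-180.0, 0.0, -91.8]
force: [-0.2, 0.1, -0.1]
opening: 0.0834
```

Run:
```python
from h import *
o=sensors.get_obs();print(o['clock'],o['tool_pos'],o['orientation'],o['force'],o['opening'])
snap('wrist','w6');d=snap('scene','s6')
a=load('w3')['pixels'][200:300,260:380,::-1];b=load('w6')['pixels'][200:300,260:380,::-1]
cv2.imwrite('pics/w6c.png',np.hstack([cv2.resize(q,None,fx=3.3,fy=3.3,interpolation=cv2.INTER_CUBIC) for q in (a,b)]))
im=cv2.resize(d['pixels'][140:240,290:390,::-1],None,fx=6,fy=6,interpolation=cv2.INTER_CUBIC)
cv2.imwrite('pics/s6c.png',im)
```

```text
3.7 [0.56019804 0.42336329 0.05759396] [-1.79998000e+02  1.98622295e-02 -9.18427374e+01] [-0.17423125  0.13904004 -0.10149395] 0.0834040577997295
```

View pics/w6c.png

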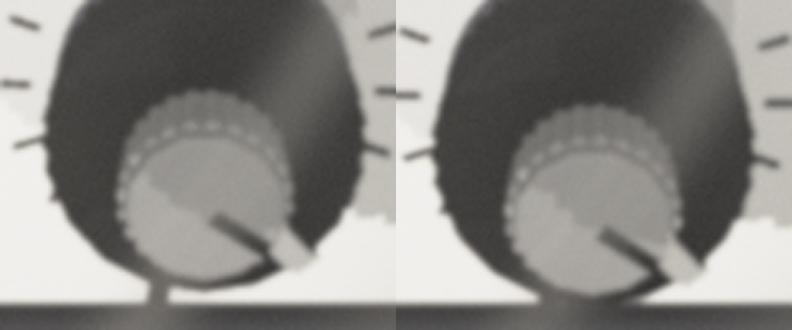

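View pics/s6c.png

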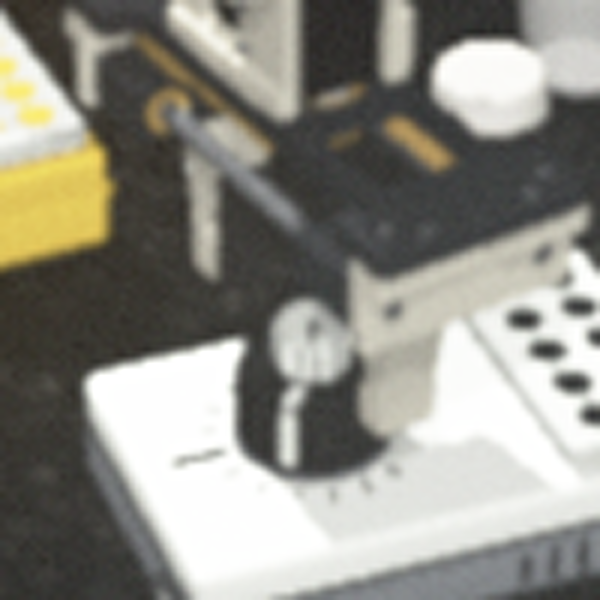

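Run:
```python
from h import *
R=Ro.from_euler('xyz',[180,0,-91.84],degrees=True)
T=np.array([.5602,.42336,.0576])
d=load('s6');im=cv2.imread('pics/s6c.png')
w=load('w6');iw=cv2.resize(w['pixels'][200:300,200:440,::-1],None,fx=3,fy=3,interpolation=cv2.INTER_CUBIC)
for z,c in ((0,(0,0,255)),(-.02,(0,255,0)),(-.025,(255,0,0)),(-.03,(0,200,255))):
  for s in(1,-1):
   for x in (.0417,.065):
    for y in (-.0095,.0095):
     X=T+R.apply([s*x,y,z])
     u,v=proj(d,X);cv2.circle(im,(int((u-290+.5)*6),int((v-140+.5)*6)),3,c,-1)
     u,v=proj(w,X);cv2.circle(iw,(int((u-200+.5)*3),int((v-200+.5)*3)),3,c,-1)
im=cv2.resize(im,(500,500));iw=cv2.resize(iw,(720,300))
cv2.imwrite('pics/s6d.png',im);cv2.imwrite('pics/w6d.png',iw)
```

```text
(no output)
```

View pics/s6d.png

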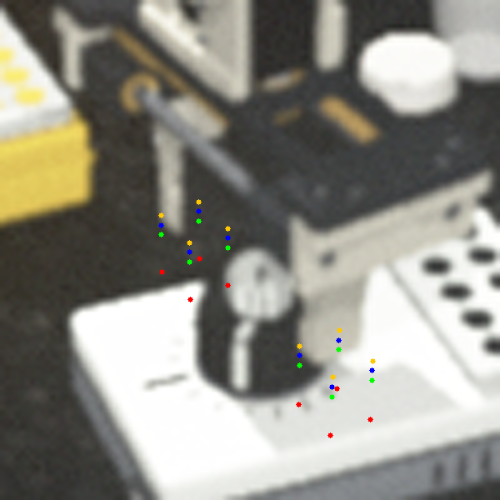

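View pics/w6d.png

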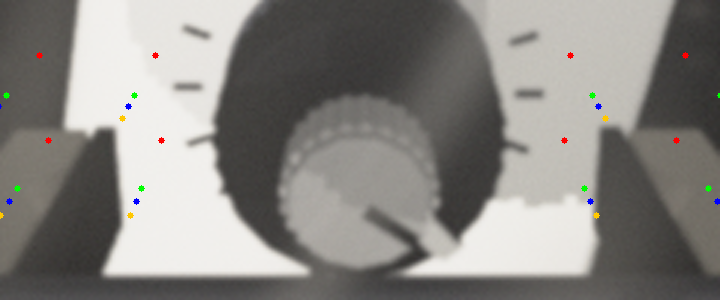

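The tips are 28–34 mm above the reported TCP: the yellow overlay dots, at 30 mm, match the finger ends in both views. The gripper body is shifted with them, and the inner knob is unmoved. To put the tips at about z=0.062 I need to go down about 26 mm, watching the force.

>>> drive_tool:
  moves:
    - [0,0,0.03,0,0,0]
    - [0,0,0.06,0,0,0]
    - [0,0,0.09,0,0,0]
    - [0,0,0.09,0,0,0]
  fingers: 1

```text
clock: 4.2
tool_pos: [0.5597, 0.4228, 0.0429]
orientation: [179.9, -0.1, -91.9]
force: [-0.2, 0.3, -0.6]
opening: 0.0877
```

>>> drive_tool:
  moves:
    - [0,0,0.03,0,0,0]
    - [0,0,0.06,0,0,0]
    - [0,0,0.08,0,0,0]
    - [0,0,0.08,0,0,0]

```text
clock: 4.6
tool_pos: [0.5594, 0.4225, 0.0301]
orientation: [179.9, -0.1, -91.9]
force: [-0.9, -0.1, 0.4]
opening: 0.0876
```

Run:
```python
from h import *
o=sensors.get_obs();print(o['clock'],o['tool_pos'],o['orientation'],o['force'],o['opening'])
snap('wrist','w7');d=snap('scene','s7')
cv2.imwrite('pics/s7c.png',cv2.resize(d['pixels'][140:240,290:390,::-1],None,fx=6,fy=6,interpolation=cv2.INTER_CUBIC))
```

```text
4.6 [0.55938008 0.42250502 0.03012272] [ 1.79892522e+02 -1.03524150e-01 -9.18603011e+01] [-0.86047171 -0.14819664  0.35544366] 0.08755824308246912
```

View pics/w7.png

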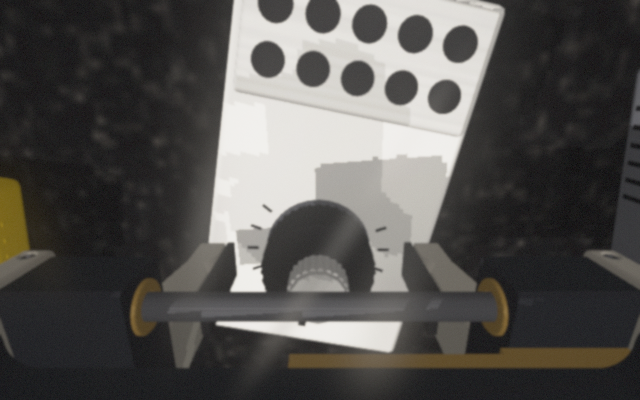

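View pics/s7c.png

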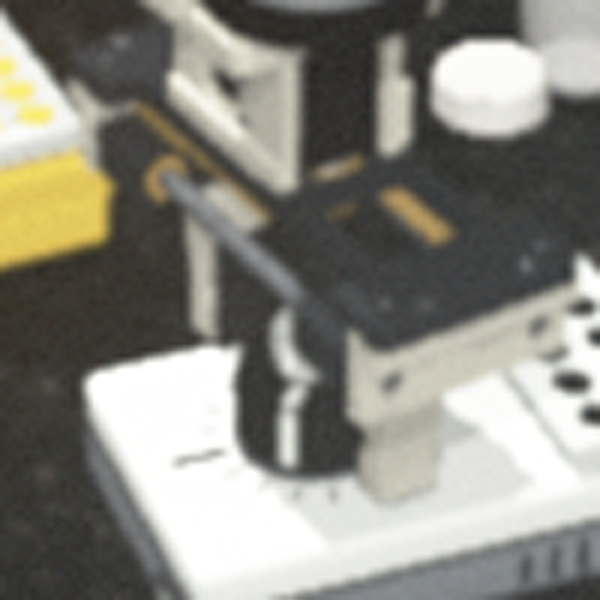

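The fingers now straddle the ring just above the panel, with no contact force. Closing; the opening should stop at 54 mm.

>>> drive_tool:
  moves:
    - [0,0,0,0,0,0]
    - [0,0,0,0,0,0]
    - [0,0,0,0,0,0]
    - [0,0,0,0,0,0]
    - [0,0,0,0,0,0]
    - [0,0,0,0,0,0]
  fingers: -1

```text
clock: 5.3
tool_pos: [0.5598, 0.4231, 0.0309]
orientation: [179.9, -0.0, -91.8]
force: [-0.6, 0.2, -0.0]
opening: 0.0536
```

Run:
```python
from h import *
o=sensors.get_obs();print(o['clock'],o['tool_pos'],o['orientation'],o['force'],o['moment'],o['opening'],o['joint_pos'])
snap('wrist','w8');d=snap('scene','s8');
cv2.imwrite('pics/s8c.png',cv2.resize(d['pixels'][140:240,290:390,::-1],None,fx=6,fy=6,interpolation=cv2.INTER_CUBIC))
print(sensors.get_obs()['opening'])
```

```text
5.3 [0.55976053 0.42310689 0.03092858] [ 1.79944812e+02 -3.89719818e-02 -9.18481250e+01] [-0.60690778  0.16915632 -0.01854131] [0.36119794 0.08858786 0.02056404] 0.053553906015832306 [ 5.29343231e+01  3.04432067e+01 -6.46587450e+00 -2.82566236e-02
 -5.31545871e+01  3.52344901e+01]
0.05333337650112044
```

View pics/s8c.png

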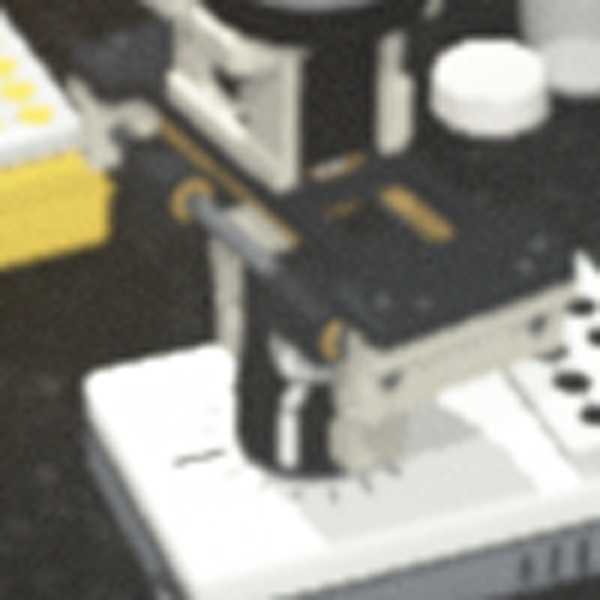

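The grip stopped at 53.5 mm, on the ring. A cross-check of the angle still to turn:

Run:
```python
from h import *
c=np.array([.56,.423])
a=lambda v:np.degrees(np.arctan2(v[1],v[0]))%360
d=load('w1')
f=lambda u,v,z:plane(d,300+(u+.5)/6-.5,15+(v+.5)/6-.5,z)[:2]
for p in [(370,305),(400,322),(435,345)]: print('ptr',a(f(*p,.08)-c))
print('w1 line dir',a(f(425,335,.08)-f(365,300,.08)))
m=plane(d,347.3,100.2,.05)[:2];print('mark',m,a(m-c))
d=load('top0')
f=lambda u,v,z:plane(d,270+(u+.5)/7-.5,140+(v+.5)/7-.5,z)[:2]
for p in [(335,293),(350,310),(365,328)]: print('top ptr',a(f(*p,.08)-c))
print('dir',a(f(365,328,.08)-f(335,293,.08)))
d=load('w2');m=plane(d,310.2,232,.05)[:2];print(m,a(m-c))
```

```text
ptr 212.10414623282963
ptr 214.0717746750307
ptr 214.7900654995678
w1 line dir 220.27968457498017
mark [0.52176918 0.43264234] 165.8444368483938
top ptr 217.64529134791863
top ptr 218.9205288253634
top ptr 219.24167332357717
dir 221.07706204337848
[0.51564753 0.4337905 ] 166.3261782923757
```

Run:
```python
from h import *
im=load('w2')['pixels'][145:245,270:370,::-1]; cv2.imwrite('pics/w2cc.png',cv2.resize(im,None,fx=6,fy=6,interpolation=cv2.INTER_CUBIC))
```

```text
(no output)
```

View pics/w2cc.png

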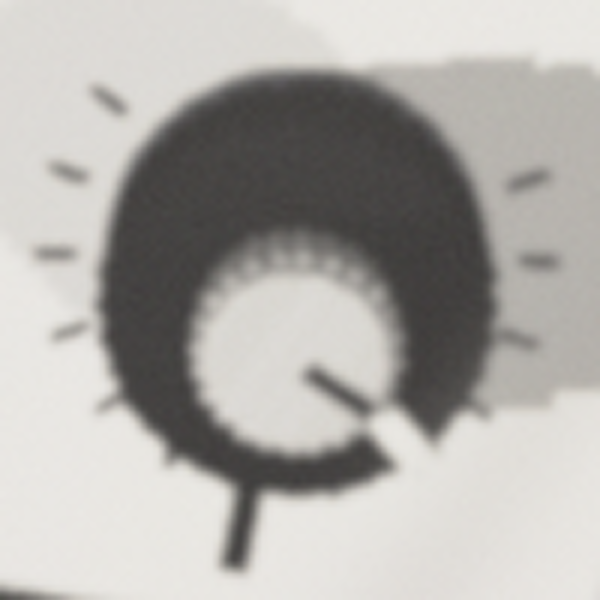

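Turning clockwise by about 53° (+z of the tool), in two halves.

>>> drive_tool:
  moves:
    - [0,0,0,0,0,0.09]
    - [0,0,0,0,0,0.18]
    - [0,0,0,0,0,0.27]
    - [0,0,0,0,0,0.36]
    - [0,0,0,0,0,0.42]
    - [0,0,0,0,0,0.42]

```text
clock: 6.0
tool_pos: [0.5599, 0.4235, 0.031]
orientation: [180.0, -0.0, -117.1]
force: [-0.1, 2.3, -0.5]
opening: 0.0534
```

Run:
```python
from h import *
o=sensors.get_obs();print(o['clock'],o['tool_pos'],o['orientation'],o['force'],o['moment'],o['opening'])
d=snap('scene','s9');e=load('s8')
cv2.imwrite('pics/s9c.png',np.hstack([cv2.resize(q['pixels'][165:225,310:370,::-1],None,fx=6.6,fy=6.6,interpolation=cv2.INTER_CUBIC) for q in(e,d)]))
print(delta([.5598,.4231,.0305],[180,0,-91.85-53]))
```

```text
6.0 [0.55987969 0.42349578 0.03098211] [ 1.79970172e+02 -2.23472818e-02 -1.17092960e+02] [-0.11967955  2.29849091 -0.50891429] [ 0.68263335 -0.08758467 -0.10532792] 0.05341854586687186
[ 0.002 -0.001  0.003  0.    -0.001  0.465]
```

View pics/s9c.png

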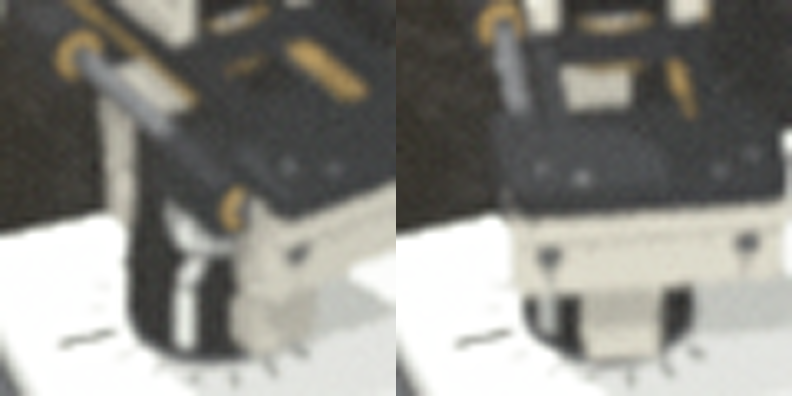

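The ring turns with the fingers: its white line has moved left towards the mark, and the moment reads -0.105 N m, matching the ring's friction. Now the rest.

>>> drive_tool:
  moves:
    - [0,0,0,0,0,0.09]
    - [0,0,0,0,0,0.18]
    - [0,0,0,0,0,0.27]
    - [0,0,0,0,0,0.36]
    - [0,0,0,0,0,0.43]
    - [0,0,0,0,0,0.465]
    - [0,0,0,0,0,0.465]

```text
clock: 6.75
tool_pos: [0.5601, 0.4238, 0.031]
orientation: [180.0, 0.0, -144.8]
force: [1.6, 1.4, -1.1]
opening: 0.0535
```

Run:
```python
from h import *
o=sensors.get_obs();print(o['clock'],o['tool_pos'],o['orientation'],o['force'],o['moment'],o['opening'])
d=snap('scene','s10')
cv2.imwrite('pics/s10c.png',cv2.resize(d['pixels'][155:235,300:380,::-1],None,fx=7,fy=7,interpolation=cv2.INTER_CUBIC))
```

```text
6.75 [0.56011605 0.42383029 0.03096094] [ 1.79971919e+02  3.77984870e-03 -1.44791554e+02] [ 1.55933966  1.3763155  -1.07280276] [ 0.87279098 -0.40912996 -0.04083082] 0.05350955833509092
```

View pics/s10c.png

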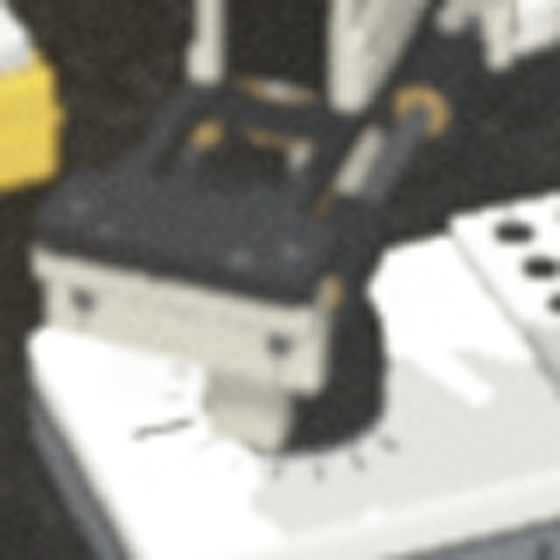

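The finger hides the pointer, so I'll open, lift off and look.

>>> drive_tool:
  moves:
    - [0,0,0,0,0,0]
    - [0,0,0,0,0,0]
    - [0,0,0,0,0,0]
    - [0,0,0,0,0,0]
    - [0,0,0,0,0,0]
    - [0,0,0,0,0,0]
    - [0,0,0,0,0,0]
  fingers: 1

```text
clock: 7.5
tool_pos: [0.5601, 0.4238, 0.031]
orientation: [180.0, 0.0, -144.7]
force: [-0.0, 0.6, -0.1]
opening: 0.0873
```

>>> drive_tool:
  moves:
    - [0,0,-0.15,0,0,0]
    - [0,0,-0.35,0,0,0]
    - [0,0,-0.6,0,0,0]
    - [0,0,-0.8,0,0,0]
    - [0,0,-0.8,0,0,0]

```text
clock: 8.0
tool_pos: [0.5624, 0.4256, 0.1569]
orientation: [179.9, 0.5, -144.7]
force: [0.5, 0.6, -0.2]
opening: 0.0875
```

Run:
```python
from h import *
o=sensors.get_obs();print(o['clock'],o['tool_pos'],o['force'],o['opening'])
snap('wrist','w11');snap('scene','s11')
```

```text
8.0 [0.56235645 0.4256288  0.15686176] [ 0.46101082  0.62900581 -0.15173661] 0.08753502287244412
```

View pics/w11.png

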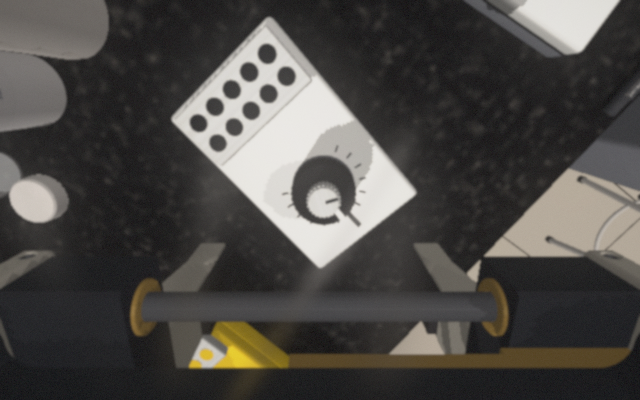

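Run:
```python
from h import *
cv2.imwrite('pics/w11c.png',cv2.resize(load('w11')['pixels'][140:240,275:375,::-1],None,fx=6,fy=6,interpolation=cv2.INTER_CUBIC))
cv2.imwrite('pics/s11c.png',cv2.resize(load('s11')['pixels'][170:240,305:375,::-1],None,fx=7,fy=7,interpolation=cv2.INTER_CUBIC))
```

```text
(no output)
```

View pics/w11c.png

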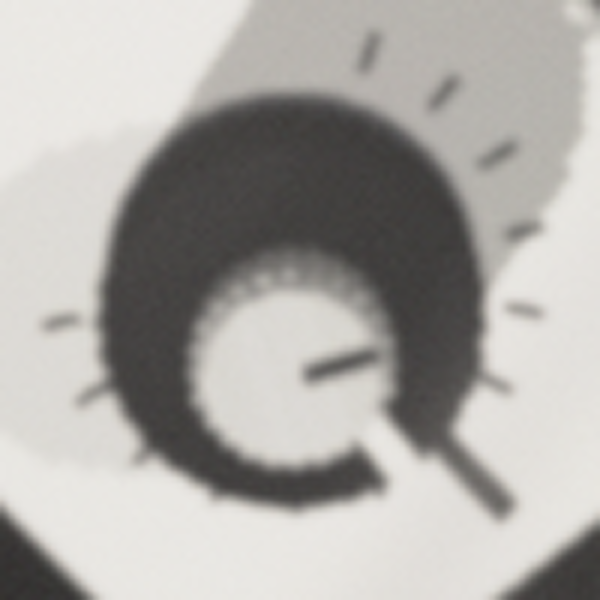

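View pics/s11c.png

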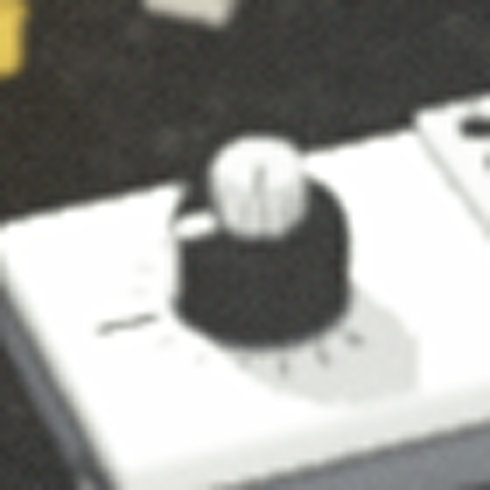

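Run:
```python
from h import *
a=lambda v:np.degrees(np.arctan2(v[1],v[0]))%360
d=load('w11');f=lambda u,v,z:plane(d,275+(u+.5)/6-.5,140+(v+.5)/6-.5,z)[:2]
i,o=f(372,427,.08),f(409,472,.08)
m1,m2=f(443,437,.05),f(503,508,.05)
c=np.array([.56,.423]);print('ptr dir',a(o-i),'from c',a(o-c),a(i-c),np.linalg.norm(o-c),'mark dir',a(m2-m1),'from c',a((m1+m2)/2-c),np.linalg.norm((m1+m2)/2-c))
cc=(m1+m2)/2-.042*(m2-m1)/np.linalg.norm(m2-m1); print(cc,'ptr from cc',a(o-cc),a(i-cc))
print('inner after',a(f(376,355,.099)-f(308,375,.099)))
d=load('w2');f=lambda u,v,z:plane(d,270+(u+.5)/6-.5,145+(v+.5)/6-.5,z)[:2]
print('inner before',a(f(369,410,.099)-f(308,372,.099)),'ring before',a(f(418,452,.08)-f(383,420,.08)),'mark',a(f(233,568,.05)-f(247,490,.05)))
```

```text
ptr dir 163.62094224611937 from c 162.88731240852653 162.55355143091887 0.027589991687250525 mark dir 164.70136718685697 from c 165.97897243046293 0.044513096996189584
[0.55732476 0.42270284] ptr from cc 160.44558023640988 158.78948636891965
inner after 232.73159763758702
inner before 234.59895076592068 ring before 224.05519850610492 mark 168.19875379342557
```

The pointer is at about 163° and the mark at about 165.5°, so they agree within about 3°. The inner knob changed by about 2°, which is measurement noise. I'll back away for an independent top view.

>>> drive_tool:
  moves:
    - [0,0.3,-0.1,0,0,0]
    - [0,0.6,-0.1,0,0,0]
    - [0,0.9,-0.1,0,0,0]
    - [0,0.9,-0.1,0,0,0]

```text
clock: 8.5
tool_pos: [0.4787, 0.5378, 0.1651]
orientation: [179.9, -0.0, -144.5]
force: [0.7, -0.7, -0.1]
opening: 0.0879
```

>>> drive_tool:
  moves:
    - [0,0.3,0,0,0,0]
    - [0,0.6,0,0,0,0]
    - [0,0.7,0,0,0,0]
    - [0,0.7,0,0,0,0]

```text
clock: 8.9
tool_pos: [0.4157, 0.6244, 0.163]
orientation: [-180.0, -0.2, -144.3]
force: [0.8, -0.4, -0.1]
opening: 0.0874
```

Run:
```python
from h import *
o=sensors.get_obs();print(o['clock'],o['tool_pos'],o['force'])
d=snap('top','top12');e=load('top0')
c=lambda q,x,y:cv2.resize(q['pixels'][y-25:y+25,x-25:x+25,::-1],(300,300),interpolation=cv2.INTER_CUBIC)
cv2.imwrite('pics/t12.png',np.vstack([np.hstack([c(q,313,180),c(q,438,207)]) for q in(e,d)]))
```

```text
8.9 [0.4156602  0.62442765 0.16297485] [ 0.84404461 -0.44583274 -0.14677333]
```

View pics/t12.png

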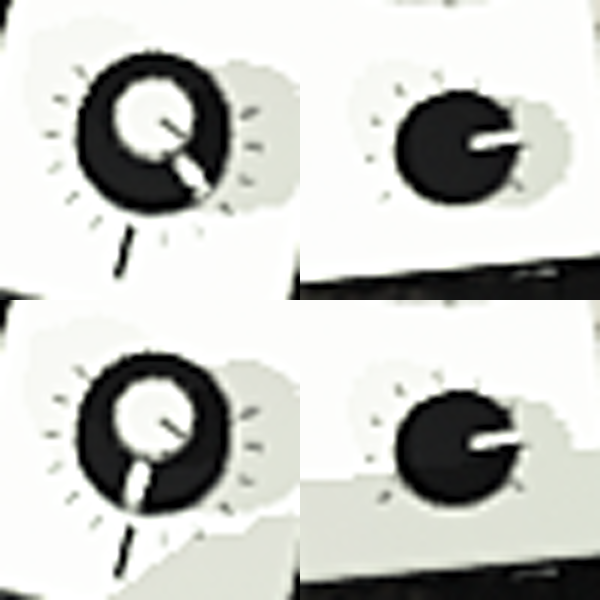

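In the top view (before above, after below) the white line, about (139,460)→(134,500), is in line with the long mark. The inner knob and stirrer pointers are unchanged. Handing in.

```bash
python3 -c "
from plant import ticket; print(ticket.close_job())"
```

```text
the job is handed in; nothing more can be done
None
```

I turned the heater's outer ring about 53° clockwise onto the long mark, backed the arm clear and handed the job in at about 9 s; no verdict came back.

**Last checks:**
- **Ring:** the wrist view puts the pointer at about 163° and the mark at about 165.5°. That is 2–3° past the mark, against a tolerance of 10°. Using the mark-derived centre, the same view gives about 5–7°. The top view shows the two in line.
- **Inner knob:** it reads about 2° different from before, which is within what I can measure from the pictures. The limit is 12°.
- **Stirrer knob:** its pointer looks unchanged in the top view before and after.
- **Contact:** the wrist force was below 1 N and the gripper was clear of everything.

**What disagreed:** the finger tips really sat about 30 mm above the reported TCP. Because of that, my first closing passed over the ring at inner-knob height. I reopened at a 33 mm opening, before the pads could reach the 25 mm knob, then went about 27 mm lower and gripped the ring, where the fingers stopped at 53.5 mm.

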